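# Reset the heater cut-out through its covered well

### The arm

A 7-joint arm with a two-finger parallel gripper is mounted at the origin on a cart in front of the work surface, level with it; the furniture and walls round the work are solid. World frame = base frame: x ahead of the robot, y to its left, z up, the work surface at z = 0. Lengths are in mm, angles in rad, forces in N, time in s.
With the tool pointing down it reaches from about 425 to 875 mm from the base axis. Payload 4.7 kg.
Tool frame: the origin (TCP) lies at the very end of the fingers, on their centre line; the grasp point (between the pads) lies 19 mm behind it; x points along the fingers, y is the direction in which the jaws open and shut, and the axes are right-handed (so a half turn about x gives the same grasp; the last joint's range is limited). The gripper opens to 85 mm and grips with 20 to 120 N. Pads are 22 mm wide; open, the fingers measure 114 mm over their backs; the gripper's body (76 mm by 85 mm) begins 54 mm behind the grasp point. The pads swing forward as they close: fully open they stand 13 mm farther back than shut.
Start: joints at [1.211, 0.321, -0.07, 1.45, 0.023, 1.371, -0.057], TCP at [237.333, -605.143, 231.349] pointing down, gripper open.
Joint ranges: [-2.86, 2.86], [-0.3, 2.09], [-1.38, 1.24], [0.06, 2.45], [-1.56, 4.7], [0.09, 2.05], [-2.69, 2.69]. Speed limits (rad/s): [2.57, 2.57, 3.14, 3.14, 3.14, 3.14, 3.14].

### API

Orientations are given as [roll, pitch, yaw] about the fixed x, y, z axes, in that order (R = Rz(yaw) Ry(pitch) Rx(roll)).
In Python, from bench import sensors, viewer, robot gives the robot as it stands. The module is installed in compiled form; this text tells all that it offers.
- The arm moves only by the tool play_rows, never from a script. Its argument "commands" is a list of rows, each a list of 3 entries, a list of its own where there are three numbers: the turn, a rotation vector about the tool's x, y, z each as a share of 0.1 rad, from -1 to 1, then the shift along the tool's x, y, z each as a share of 30 mm, from -1 to 1, then the closure, from 0 (fully open) to 1 (shut). A call has 1 to 10 rows; each row shifts and turns the pose as measured when the row begins, along the tool's axes as they then stand; what a row does not reach is not made up. A row lasts 1/12 s, in which the tool goes at most 41.7 mm and 7.16 degrees, less where a joint would pass 70% of its speed; a pose out of reach is approached as far as the arm can. A call with a number of a shift or a turn outside -1 to 1 is refused whole. A call with a gripper value outside its range is refused whole. The fingers move at their own pace and stop on an object; "newtons" is the grip in N (left out, the last holds). Time passes only in rows, so rows that do not move let the fingers close. It gives the time, the measured TCP pose, the force and the opening at its end, in the units of the state.
- sensors.get_obs(): the state, without advancing time (a new reading comes with each control period).
- viewer.get_image(name): name is "scene" or "top" or "wrist"; returns the picture (400x640x3 uint8, red, green, blue); there is no depth.
- viewer.camera_model(name): a dict with "mtx" (3x3 intrinsics, pixels), "origin" and "orientation" of the camera in the world. Camera axes: x right, y down, z forward; pixel columns grow to the right and rows downward; lengths in mm; the calibration is good to about 2 mm. The wrist camera is an equidistant fisheye: a pixel r from the principal point sees the ray r / f radians off the axis. A picture is of the moment at which its call begins: read the wrist's pose just before it. camera_model takes no time and is no camera call; for the wrist camera it gives the pose at the moment of the call.
- robot.hand_in(): hands the job in, once; it reports no verdict.
The state is a dict: "time": time; "joints": joint angles; "qd": joint speeds; "effort": joint torques, N m; "position": TCP position; "orientation": TCP orientation; "ft_force": force on the tool from outside, world axes, zero at the start; "moment": the same for the moment, N m; "grip_width": finger opening in mm.
Only numpy, scipy, OpenCV 4.12 (cv2) and the standard library are available. Lean on these libraries where they do the work, as an engineer would, in place of code of your own. Each camera call takes 0.05 s, during which the arm holds its last target.

### The job

The heater cut-out has tripped. On the box with the sliding cover, push the cover fully open with the fingertips, reach down into the round well and press the sunken reset key fully down, keep it down for a full second, let it come up again and push the cover fully shut. Only push and press: pick nothing up, do not shove the boxes along the bench, leave the key of the other box alone and do not disturb the things standing around.

Things in the scene. Friction and masses are not known exactly. Their poses are not given: they have to be found in the camera images.
- cutout: Heater cut-out: loose box on rubber feet, 100 (x) x 190 (y) x 55 mm, 1.6 kg, grey top, black base; the box with the black sliding cover on top. Origin: centre of its underside; z up, y lengthwise, the way the cover opens. The cover hides a round straight-walled well, 48 mm across, at x = 0, y = -30 mm, with the reset key at its bottom. Bench friction holds the box against side pushes up to about 12 N
- well_mouth (a point): Centre of the round well's mouth, in the plane of the box's top face; axes as the box's
- reset_key_top (a point): Centre of the top of the reset key: flat round white cap 30 mm in diameter, 16 mm below the well's mouth when up; moves with the key
- reset_key (a joint): How far the reset key is pressed, m: 0 up, 0.006 fully down. A spring returns it; it takes about 1.5 N to start and 5 N fully down
- cover_top (a point): Centre of the cover's top; moves with it, axes as the box's. Black slab, 74 (x) x 76 (y) x 13 mm, top 14 mm above the box's top face; push it on its two end faces, 38 mm from this point along y. Closed: this point is at y = -19 mm in the box's frame and 38 mm of free box top lie beyond the cover's -y end; open: y = +51 mm, 6 mm of box top beyond its +y end
- cover (a joint): How far the cover is slid open along the box's +y, m: 0 closed, 0.07 fully open (stops at both); it may start slightly open. About 1.5 N of friction; it stays where it is left. Above 0.055 the well is uncovered
- tester: The neighbouring box, to be left alone: same enclosure and size as the cut-out, but no cover, with an open square well 48x48 mm. Origin: centre of its underside, axes alike
- test_key (a joint): How far the key in the neighbouring box's square well is pressed, m: 0 up, 0.006 down
- vial_1: Bystander: small snap vial, 26 mm across, 55 mm tall. Origin: centre of its underside
- vial_2: Bystander: small snap vial, 26 mm across, 55 mm tall. Origin: centre of its underside
- weigh_cup: Bystander: open steel cup, 58 mm across, 52 mm tall. Origin: centre of its underside
- timer: Bystander: small flat lab timer, 62x62x18 mm. Origin: centre of its underside
- petri_dish: Bystander: petri dish, 59 mm across, 13 mm tall. Origin: centre of its underside
- tape_roll: Bystander: roll of tape lying flat, 62 mm across, 19 mm tall. Origin: centre of its underside
- dropper_bottle: Bystander: brown dropper bottle, 36 mm across, 100 mm tall. Origin: centre of its underside
- amber_5: Bystander: brown bottle with black cap, 56 mm across, 101 mm tall. Origin: centre of its underside

How it is judged (in metres and radians):
On the way, in this order (a step that is already met when the one before it is completed fails the run):
1. the cover is pushed open (at least 62 of 70 mm) (value of joint cover above 0.062 m), for 0.1 s.
2. the reset key is kept fully down by the fingers (at least 4.8 of 6 mm, for 0.8 s) (value of joint reset_key above 0.0048 m and contact force between the fingers and reset_key above 0.5 N), for 0.8 s.
3. the reset key has come up again (value of joint reset_key below 0.001 m), for 0.1 s.
At the end, for the whole second after the job is handed in: The cover is shut again (within 6 mm of its stop), the reset key is up (within 1 mm) and so is the other box's key, and the cut-out stands level and at rest on the bench (value of joint cover below 0.006 m and value of joint each of reset_key, test_key below 0.001 m and angle between cutout's own z axis and vertical below 0.05 rad and height (world z) of cutout below 0.005 m and linear speed of cutout below 0.02 m/s); the robot touches nothing.
It fails at once if a box is shoved more than 30 mm (distance of any of cutout, tester from where it was at the start of the episode above 0.03 m).
It fails at once if the other box's key is pressed (over 2 mm) (value of joint test_key above 0.002 m).
It fails at once if something is lifted off the bench (over 12 mm) (height (world z) of any of cutout, tester, vial_1, vial_2, weigh_cup, timer, petri_dish, tape_roll, dropper_bottle, amber_5 above 0.012 m).
It fails at once if a bystander is displaced by more than 30 mm or tipped (distance of any of vial_1, vial_2, weigh_cup, timer, petri_dish, tape_roll, dropper_bottle, amber_5 from where it was at the start of the episode above 0.03 m or angle between any of vial_1, vial_2, weigh_cup, timer, petri_dish, tape_roll, dropper_bottle, amber_5's own z axis and vertical above 0.5 rad).
It also fails if it takes over 61 s, if anything falls off the work surface, if the arm or the gripper's body presses on something with over 40 N, if the wrist force passes 120 N, or if a joint passes its speed limit or range.

## Working session

There is one attempt and no reset: what is moved stays moved. The work goes in short steps, Python scripts to look and compute and a tool call to move; the robot and the scene stay as the last step left them, time stands still between calls to the robot, and variables do not carry over. Pictures are saved under pics/ and viewed, and the job is handed in when it is done.

Besides the shell and the picture viewer there is one more tool, called as name(argument=value, ...), one argument or row to a line, values as JSON. play_rows: Moves the arm, as the interface text tells. Its arguments: {"type":"object","properties":{"commands":{"type":"array"},"newtons":{"type":"number"}},"required":["commands"]}

```bash
mkdir -p pics; python3 - <<'E'
from bench import sensors, viewer, robot
import cv2,json
print(sensors.get_obs())
for n in ["scene","top"]:
    im=viewer.get_image(n); cv2.imwrite(f"pics/{n}0.png",im[:,:,::-1]); print(n,viewer.camera_model(n))
E
```

```text
{'time': 0.0, 'joints': array([ 1.21111535,  0.32182901, -0.07008061,  1.45171257,  0.02259984,
        1.37081216, -0.05688324]), 'qd': array([ 0.00172861, -0.00260881, -0.00022395,  0.00059724, -0.0020312 ,
        0.00123009,  0.00097831]), 'effort': array([-1.55674547e-04, -4.93587649e+01, -3.82265691e-01, -3.14329791e+01,
        1.30931500e-02,  1.13324780e-02, -4.45342110e-07]), 'position': array([ 237.08585994, -604.61667777,  230.20072203]), 'orientation': array([-1.51892156,  1.56882218,  1.99649628]), 'ft_force': array([0.91780828, 1.12159041, 0.0031796 ]), 'moment': array([ 0.02558342,  0.02115894, -0.02747062]), 'grip_width': 85.27944103699578}
scene {'mtx': array([[390.82779735,   0.        , 316.18104227],
       [  0.        , 390.82779735, 201.92162835],
       [  0.        ,   0.        ,   1.        ]]), 'origin': array([ -26.51351846, -882.86266048,  610.08156615]), 'orientation': array([-2.03858632e+00,  2.97668814e-04, -5.97328180e-01])}
top {'mtx': array([[473.03861681,   0.        , 318.46201232],
       [  0.        , 473.03861681, 203.36520054],
       [  0.        ,   0.        ,   1.        ]]), 'origin': array([ -74.00023035,  -99.72645302, 1577.01566677]), 'orientation': array([-2.73919271,  0.00888832, -1.48767162])}
```

View pics/scene0.png

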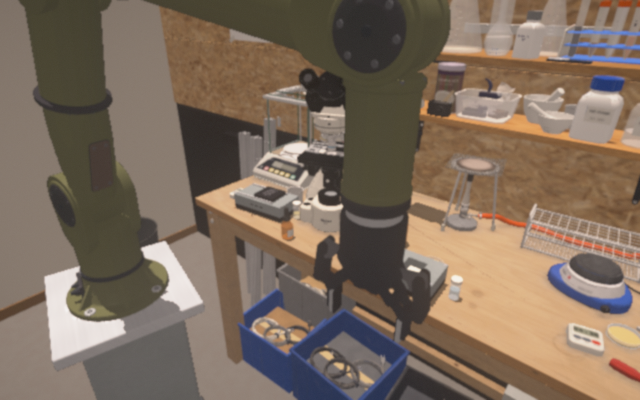

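View pics/top0.png

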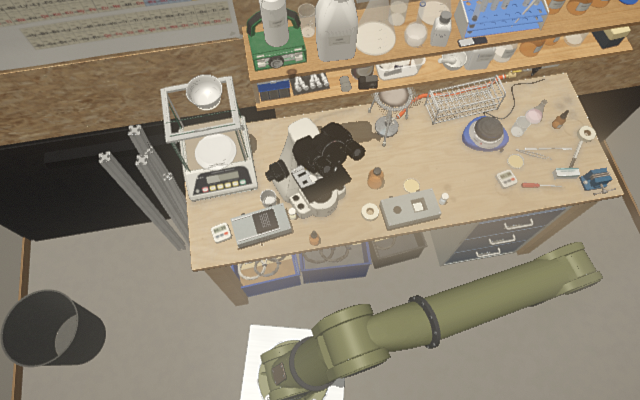

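```bash
cat > h.py <<'E'
import numpy as np,cv2
from scipy.spatial.transform import Rotation as R
from bench import sensors, viewer, robot
def ray(n,u,v,m=None):
    m=m or viewer.camera_model(n)
    K=m['mtx'];d=np.array([(u-K[0,2])/K[0,0],(v-K[1,2])/K[1,1],1.])
    if n=='wrist':
        d=np.array([u-K[0,2],v-K[1,2]])/K[0,0];r=np.hypot(*d)
        d=np.r_[d/max(r,1e-9)*np.sin(r),np.cos(r)]
    return np.array(m['origin']),R.from_euler('xyz',m['orientation']).as_matrix()@d
def hit(n,u,v,z,m=None):
    o,d=ray(n,u,v,m);return o+d*(z-o[2])/d[2]
def proj(n,P,m=None):
    m=m or viewer.camera_model(n);K=m['mtx']
    p=(np.atleast_2d(P)-m['origin'])@R.from_euler('xyz',m['orientation']).as_matrix()
    if n=='wrist':
        r=np.hypot(p[:,0],p[:,1]);th=np.arctan2(r,p[:,2]);q=p[:,:2]/np.maximum(r,1e-9)[:,None]*th[:,None]
    else: q=p[:,:2]/p[:,2:]
    return q*K[0,0]+K[:2,2]
def crop(im,x0,y0,x1,y1,s,f): cv2.imwrite(f,cv2.resize(im[y0:y1,x0:x1,::-1],None,fx=s,fy=s,interpolation=cv2.INTER_CUBIC))
E
python3 - <<'E'
import cv2
im=cv2.imread('pics/top0.png')
cv2.imwrite('pics/c1.png',cv2.resize(im[180:260,200:330],None,fx=6,fy=6,interpolation=cv2.INTER_CUBIC))
im=cv2.imread('pics/scene0.png')
cv2.imwrite('pics/c2.png',cv2.resize(im[140:250,210:360],None,fx=5,fy=5,interpolation=cv2.INTER_CUBIC))
E
```

```text
(no output)
```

View pics/c1.png

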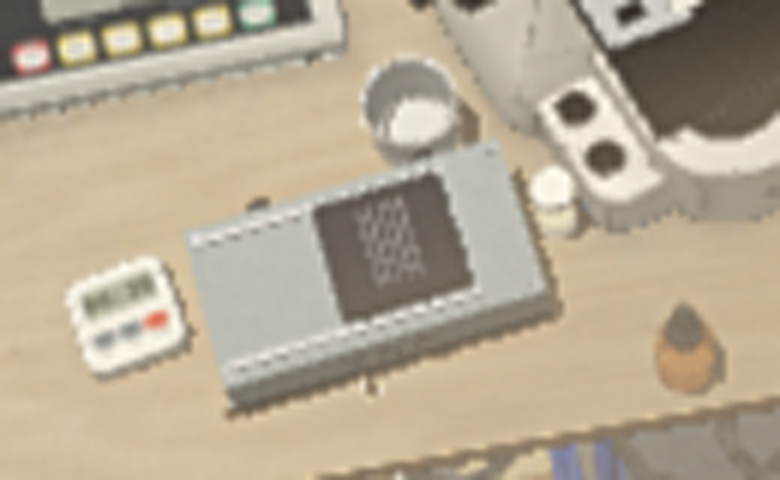

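View pics/c2.png

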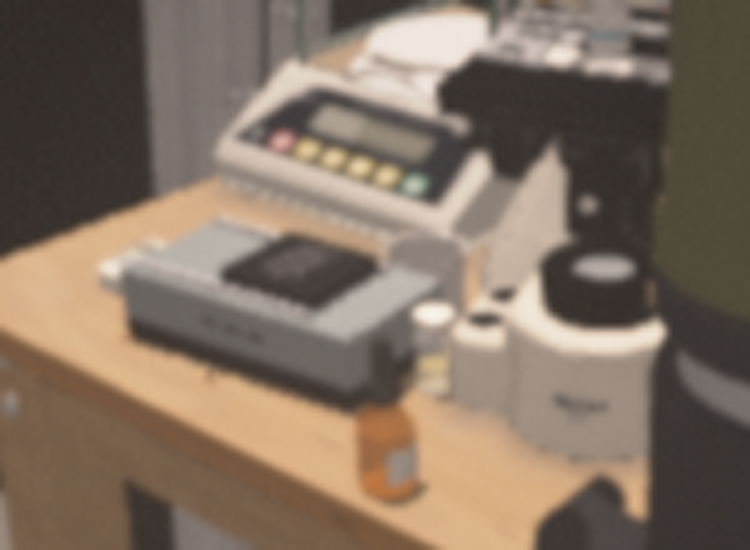

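```bash
python3 - <<'E'
from h import *
from scipy.optimize import least_squares
c=np.array([(187,235),(497,142),(553,290),(230,388)])/6+[200,180]
P=[hit('top',u,v,55)for u,v in c]; print(np.round(P,1))
loc=np.array([(50,95),(50,-95),(-50,-95),(-50,95)])
m=viewer.camera_model('top')
def box(p,l,z): 
    a=p[2];r=np.array([[np.cos(a),-np.sin(a)],[np.sin(a),np.cos(a)]]);q=np.atleast_2d(l)@r.T+p[:2]
    return np.c_[q,np.full(len(q),z)]
f=lambda p:(proj('top',box(p,loc,55),m)-c).ravel()
s=least_squares(f,[600,150,0.2],x_scale=[10,10,.1]);print(s.x,s.cost,f(s.x).round(2))
cc=np.array([(313,210),(436,173),(473,285),(345,322)])/6+[200,180]
Q=np.array([hit('top',u,v,69)for u,v in cc]);a=s.x[2]
print(((Q[:,:2]-s.x[:2])@np.array([[np.cos(a),-np.sin(a)],[np.sin(a),np.cos(a)]])).round(1))
for nm,(u,v,z) in dict(cup=(410,100,52),vial=(552,188,55),dropper=(683,320,95),dropbase=(688,375,0),timer=(128,315,18)).items():
    print(nm,hit('top',u/6+200,v/6+180,z,m).round(0))
o=sensors.get_obs();print(R.from_euler('xyz',o['orientation']).as_matrix().round(3))
E
```

```text
[[487.5 263.2  55. ]
 [559.5  91.7  55. ]
 [470.8  49.5  55. ]
 [398.  224.7  55. ]]
[4.79032163e+02 1.57263444e+02 4.02758310e-01] 0.7881427210484696 [-0.29 -0.11  0.73 -0.69 -0.23  0.13 -0.2   0.6 ]
[[ 35.2  20.9]
 [ 34.8 -52.3]
 [-37.7 -53.1]
 [-36.1  21.5]]
cup [583. 146.  52.]
vial [533.  57.  55.]
dropper [445. -28.  95.]
dropbase [444. -29.   0.]
timer [449. 299.  18.]
[[-0.001  0.365 -0.931]
 [ 0.002 -0.931 -0.365]
 [-1.    -0.002  0.   ]]
```

play_rows(
  commands=[
    [[0,0,0],[0,-0.55,-0.95],1],
    [[0,0,0],[0,-0.55,-0.95],1],
    [[0,0,0],[0,-0.55,-0.95],1],
    [[0,0,0],[0,-0.55,-0.95],1],
    [[0,0,0],[0,-0.55,-0.95],1],
    [[0,0,0],[0,-0.55,-0.95],1],
    [[0,0,0],[0,-0.55,-0.95],1],
    [[0,0,0],[0,-0.55,-0.95],1],
  ],
  newtons=40,
)

```text
time: 0.77
position: [397.4, -397.8, 223.7]
orientation: [-0.75, 1.559, 2.745]
ft_force: [1.3, -0.8, 0.2]
grip_width: 0.1
```

```bash
cat > w.py <<'E'
from h import *
import sys
def to(P,yaw=None):
    o=sensors.get_obs();M=R.from_euler('xyz',o['orientation']).as_matrix()
    d=M.T@(np.array(P)-o['position']); print('pos',o['position'].round(1),'t',round(o['time'],2),'F',o['ft_force'].round(1),'w',round(o['grip_width'],1))
    print('tool shift /30',(d/30).round(2))
    print(M.round(3).tolist())
E
python3 - <<'E'
from w import *
to([440,-60,240])
# microscope points: pairs
m=viewer.camera_model('top')
for n,u,v in [('eyeL',275,172),('front base R',325,208),('base left',298,203)]:
    for z in (0,60,150,250,350): print(n,z,hit('top',u,v,z,m).round(0)[:2],proj('scene',hit('top',u,v,z,m)).round(0))
E
```

```text
pos [ 397.4 -397.8  223.7] t 0.77 F [ 1.3 -0.8  0.2] w 0.1
tool shift /30 [ -0.51 -10.08  -5.23]
[[-0.011, 0.346, -0.938], [0.004, -0.938, -0.346], [-1.0, -0.008, 0.008]]
eyeL 0 [708. 142.] [[325. 195.]]
eyeL 60 [678. 133.] [[319. 183.]]
eyeL 150 [633. 119.] [[311. 162.]]
eyeL 250 [584. 104.] [[300. 136.]]
eyeL 350 [534.  89.] [[287. 107.]]
front base R 0 [578. -55.] [[327. 229.]]
front base R 60 [553. -57.] [[321. 214.]]
front base R 150 [516. -59.] [[311. 190.]]
front base R 250 [474. -62.] [[298. 159.]]
front base R 350 [433. -65.] [[283. 124.]]
base left 0 [589.  44.] [[312. 215.]]
base left 60 [564.  39.] [[307. 201.]]
base left 150 [526.  30.] [[297. 178.]]
base left 250 [484.  21.] [[285. 150.]]
base left 350 [442.  12.] [[271. 117.]]
```

play_rows(
  commands=[
    [[0,0,0],[-0.1,-1,-0.52],1],
    [[0,0,0],[-0.1,-1,-0.52],1],
    [[0,0,0],[-0.1,-1,-0.52],1],
    [[0,0,0],[-0.1,-1,-0.52],1],
    [[0,0,0],[-0.1,-1,-0.52],1],
    [[0,0,0],[-0.1,-1,-0.52],1],
    [[0,0,0],[-0.1,-1,-0.52],1],
    [[0,0,0],[-0.1,-1,-0.52],1],
    [[0,0,0],[-0.1,-0.7,-0.4],1],
  ],
)

```text
time: 1.52
position: [436.1, -87.0, 248.2]
orientation: [-0.863, 1.553, 2.638]
ft_force: [0.9, -0.2, -0.0]
grip_width: 0.1
```

```bash
python3 - <<'E'
from w import *
to([440,90,240])
for n in ["scene","top",'wrist']:
    im=viewer.get_image(n); cv2.imwrite(f"pics/{n}1.png",im[:,:,::-1])
    if n=='scene': crop(im,200,40,400,190,4,'pics/s1.png')
E
```

```text
pos [436.1 -87.  248.2] t 1.52 F [ 0.9 -0.2 -0. ] w 0.1
tool shift /30 [ 0.32 -5.47 -2.2 ]
[[-0.016, 0.352, -0.936], [0.009, -0.936, -0.352], [-1.0, -0.014, 0.012]]
```

View pics/scene1.png

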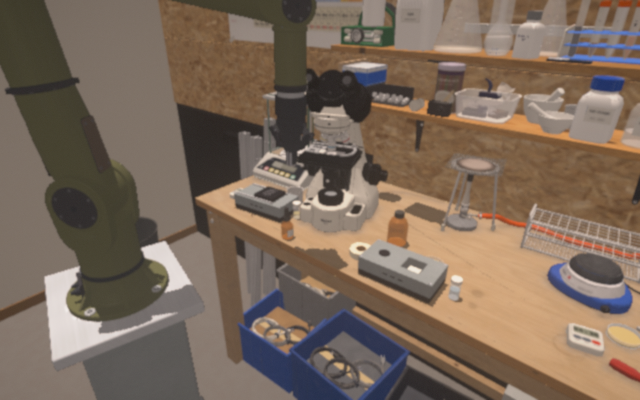

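View pics/top1.png

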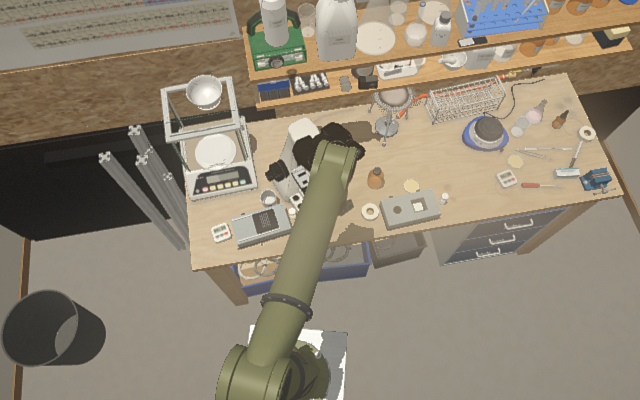

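View pics/wrist1.png

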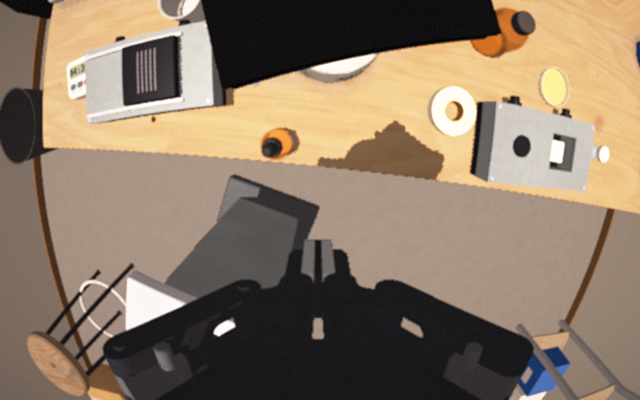

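```bash
python3 - <<'E'
from w import *
def tri(a,b):
    A=[];B=[]
    oa,da=ray('top',*a);ob,db=ray('scene',*b)
    da/=np.linalg.norm(da);db/=np.linalg.norm(db)
    s,t=np.linalg.lstsq(np.c_[da,-db],ob-oa,rcond=None)[0]
    return ((oa+s*da+ob+t*db)/2).round(0),np.linalg.norm(oa+s*da-ob-t*db).round(1)
print('head right',tri((358,152),(360,85)))
print('knob?',tri((275,172),(300,160)), tri((275,172),(375,172)))
print('model', viewer.camera_model('wrist'))
i=cv2.imread('pics/top0.png');crop(i[:,:,::-1],230,100,390,220,5,'pics/c3.png')
i=cv2.imread('pics/scene1.png');crop(i[:,:,::-1],230,50,430,240,4,'pics/c4.png')
E
```

```text
head right (array([ 583., -151.,  435.]), np.float64(24.2))
knob? (array([609., 121., 168.]), np.float64(29.2)) (array([761.,  81.,  71.]), np.float64(192.6))
model {'mtx': array([[309.70691629,   0.        , 317.65707883],
       [  0.        , 309.70691629, 201.30019294],
       [  0.        ,   0.        ,   1.        ]]), 'origin': array([503.74939913, -64.64564845, 390.40035023]), 'orientation': array([ 2.85104596,  0.01279249, -1.20796469])}
```

View pics/c3.png

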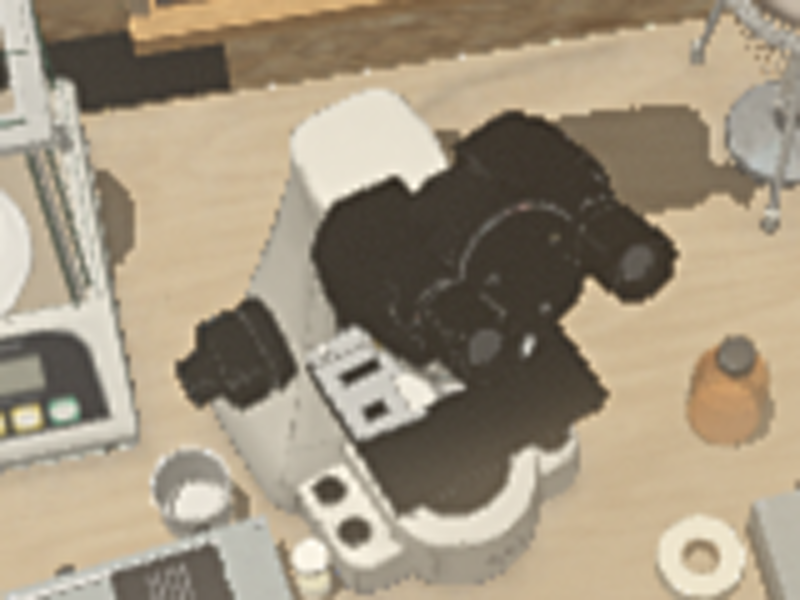

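View pics/c4.png

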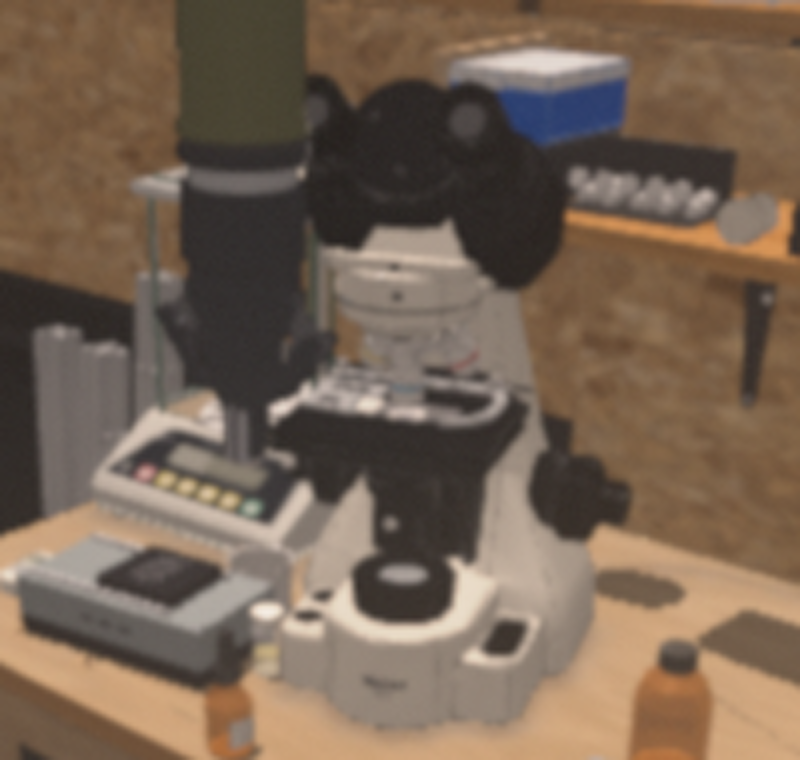

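```bash
python3 - <<'E'
from w import *
def tri(a,b):
    a=np.array(a)/5+[230,100];b=np.array(b)/4+[230,50]
    oa,da=ray('top',*a);ob,db=ray('scene',*b)
    da/=np.linalg.norm(da);db/=np.linalg.norm(db)
    s,t=np.linalg.lstsq(np.c_[da,-db],ob-oa,rcond=None)[0]
    return ((oa+s*da+ob+t*db)/2).round(0),np.linalg.norm(oa+s*da-ob-t*db).round(1)
print('eyeL',tri((485,345),(315,105)))
print('eyeR',tri((635,262),(468,120)))
print('stageFL',tri((400,510),(275,430)))
print('stageFR',tri((605,390),(525,420)),tri((605,390),(480,460)))
print('dropper cap amber',tri((735,355),(680,652)))
E
```

```text
eyeL (array([505., -66., 455.]), np.float64(5.5))
eyeR (array([ 562., -143.,  452.]), np.float64(3.8))
stageFL (array([501., -15., 233.]), np.float64(7.5))
stageFR (array([ 598., -144.,  253.]), np.float64(36.3)) (array([ 590., -135.,  232.]), np.float64(0.7))
dropper cap amber (array([ 694., -230.,   97.]), np.float64(4.9))
```

play_rows(
  commands=[
    [[0,0,0],[0,0,0.6],1],
    [[0,0,0],[0,-0.8,-0.1],1],
    [[0,0,0],[0,-0.8,-0.2],1],
    [[0,0,0],[0,-0.8,-0.3],1],
    [[0,0,0],[0,-0.8,-0.3],1],
    [[0,0,0],[0,-0.8,-0.3],1],
    [[0,0,0],[0,-0.8,-0.3],1],
    [[0,0,0],[0,0,0],1],
  ],
)

```text
time: 2.33
position: [408.9, 49.1, 246.9]
orientation: [-0.7, 1.55, 2.782]
ft_force: [0.7, -0.5, 0.2]
grip_width: -0.2
```

```bash
python3 - <<'E'
from w import *
to([430,110,240]);print(sensors.get_obs()['joints'].round(2))
im=viewer.get_image('wrist');cv2.imwrite("pics/wrist2.png",im[:,:,::-1])
print(viewer.camera_model('wrist'))
E
```

```text
pos [408.9  49.1 246.9] t 2.33 F [ 0.7 -0.5  0.2] w -0.2
tool shift /30 [ 0.23 -1.68 -1.34]
[[-0.02, 0.334, -0.943], [0.007, -0.943, -0.334], [-1.0, -0.013, 0.016]]
[ 0.59 -0.2  -0.66  1.93 -0.14  1.39 -1.26]
{'mtx': array([[309.70691629,   0.        , 317.65707883],
       [  0.        , 309.70691629, 201.30019294],
       [  0.        ,   0.        ,   1.        ]]), 'origin': array([477.37077297,  68.63726697, 388.1662558 ]), 'orientation': array([ 2.84541458,  0.01248449, -1.23196444])}
```

View pics/wrist2.png

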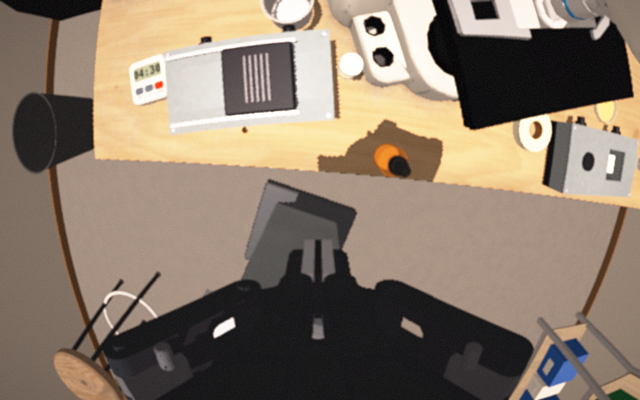

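play_rows(
  commands=[
    [[0,0,0],[0,-0.8,-0.7],1],
    [[0,0,0],[0,-0.8,-0.7],1],
    [[-1,0,0],[0,0,0],1],
    [[-1,0,0],[0,0,0],1],
    [[-1,0,0],[0,0,0],1],
    [[-1,0,0],[0,0,0],1],
    [[-1,0,0],[0,0,0],1],
    [[-1,0,0],[0,0,0],1],
    [[-1,0,0],[0,0,0],1],
    [[-1,0,0],[0,0,0],1],
  ],
)

```text
time: 3.22
position: [436.7, 85.4, 242.2]
orientation: [-1.211, 1.544, 3.074]
ft_force: [0.9, 0.2, -0.6]
grip_width: -0.2
```

play_rows(
  commands=[
    [[-1,0,0],[0,0,0],1],
    [[-1,0,0],[0,0,0],1],
    [[-1,0,0],[0,0,0],1],
    [[-1,0,0],[0,0,0],1],
    [[-1,0,0],[0,0,0],1],
    [[-1,0,0],[0,0,0],1],
    [[-1,0,0],[0,0,0],1],
    [[0,0,0],[0,0,0],1],
  ],
)

```text
time: 3.88
position: [438.4, 65.0, 238.1]
orientation: [-1.82, 1.536, -3.107]
ft_force: [-0.5, 0.4, 0.0]
grip_width: -0.4
```

```bash
cat >> w.py <<'E'
def turn(yawbox):
    o=sensors.get_obs();M=R.from_euler('xyz',o['orientation']).as_matrix()
    a=yawbox; T=np.c_[[0,0,-1],[np.cos(a),np.sin(a),0],[-(-np.sin(a)),-np.cos(a),0]]
    print('turn/0.1',(R.from_matrix(M.T@T).as_rotvec()/0.1).round(2), 'j',o['joints'].round(2))
E
python3 - <<'E'
from w import *
to([485,100,240]);turn(.403)
im=cv2.imread('pics/wrist2.png')[:,:,::-1];crop(im,110,0,360,150,3.2,'pics/c5.png')
E
```

```text
pos [438.4  65.  238.1] t 3.88 F [-0.5  0.4  0. ] w -0.4
tool shift /30 [-0.12  1.81 -0.69]
[[-0.034, 0.959, 0.28], [-0.001, 0.28, -0.96], [-0.999, -0.033, -0.008]]
turn/0.1 [-1.19 -0.1   0.33] j [ 0.48 -0.09 -0.64  1.88 -0.06  1.37  0.14]
```

View pics/c5.png

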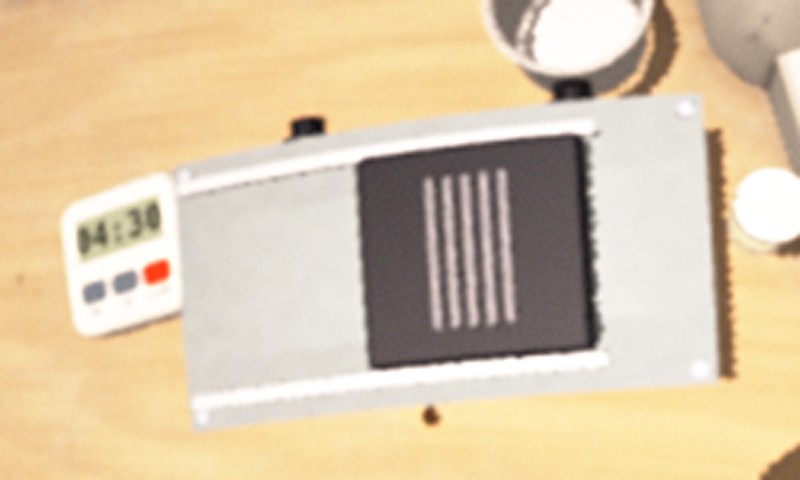

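```bash
python3 - <<'E'
from w import *
from scipy.optimize import least_squares
m={'mtx':viewer.camera_model('wrist')['mtx'],'origin':np.array([477.37077297,68.63726697,388.1662558]),'orientation':np.array([2.84541458,0.01248449,-1.23196444])}
c=np.array([(176,165),(700,94),(718,380),(193,430)])/3.2+[110,0]
loc=np.array([(50,95),(50,-95),(-50,-95),(-50,95)])
def box(p,l,z):
    a=p[2];r=np.array([[np.cos(a),-np.sin(a)],[np.sin(a),np.cos(a)]]);q=np.atleast_2d(l)@r.T+p[:2]
    return np.c_[q,np.full(len(q),z)]
f=lambda p:(proj('wrist',box(p,loc,55),m)-c).ravel()
s=least_squares(f,[479,157,0.4],x_scale=[10,10,.1]);print(s.x,f(s.x).round(2))
cc=np.array([(360,160),(585,135),(598,345),(372,368)])/3.2+[110,0]
Q=np.array([hit('wrist',u,v,69,m)for u,v in cc]);a=s.x[2]
print(((Q[:,:2]-s.x[:2])@np.array([[np.cos(a),-np.sin(a)],[np.sin(a),np.cos(a)]])).round(1))
for nm,u,v,z in [('vial',768,205,55),('cup',568,30,52)]: print(nm,hit('wrist',u/3.2+110,v/3.2,z,m).round(0))
E
```

```text
[4.81573966e+02 1.58925774e+02 3.95225459e-01] [-1.08 -0.33  0.67 -0.82  0.26  0.75 -0.15  0.32]
[[ 34.5  17.7]
 [ 33.9 -56.6]
 [-35.3 -56.7]
 [-36.   18.3]]
vial [534.  57.  55.]
cup [572. 141.  52.]
```

play_rows(
  commands=[
    [[-0.6,0,0.3],[0.3,0.7,0],1],
    [[-0.6,0,0],[0.6,0.8,0],1],
    [[0,0,0],[0.6,0.4,0],1],
    [[0,0,0],[0.5,0,0],1],
    [[0,0,0],[0,0,0],1],
  ],
)

```text
time: 4.3
position: [496.1, 73.9, 174.5]
orientation: [-2.904, 1.565, 2.189]
ft_force: [-1.2, -0.8, -0.3]
grip_width: -0.2
```

```bash
cat >> w.py <<'E'
def bx(x,y,z,p=(480.5,158.3,.398)):
    a=p[2];return [p[0]+x*np.cos(a)-y*np.sin(a),p[1]+x*np.sin(a)+y*np.cos(a),z]
def inbox(p=(480.5,158.3,.398)):
    o=sensors.get_obs()['position'];a=p[2];d=o[:2]-p[:2];print('inbox',(d@np.array([[np.cos(a),-np.sin(a)],[np.sin(a),np.cos(a)]])).round(1),o[2].round(1))
E
python3 - <<'E'
from w import *
to(bx(0,-76,100));turn(.398);inbox()
im=viewer.get_image('wrist');cv2.imwrite("pics/wrist3.png",im[:,:,::-1])
E
```

```text
pos [496.1  73.9 174.5] t 4.3 F [-1.2 -0.8 -0.3] w -0.2
tool shift /30 [ 2.48  0.61 -0.26]
[[-0.003, 0.929, 0.371], [0.005, 0.371, -0.929], [-1.0, -0.001, -0.005]]
turn/0.1 [-0.18 -0.05  0.01] j [ 0.44  0.08 -0.67  1.87  0.05  1.21  0.14]
inbox [-18.3 -83.9] 174.5
```

View pics/wrist3.png

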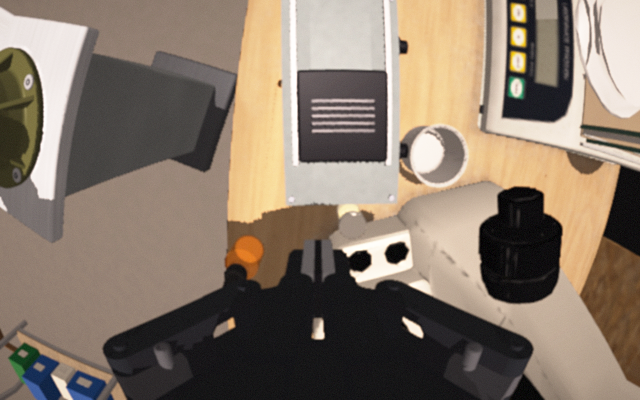

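play_rows(
  commands=[
    [[-0.2,0,0],[0,0.6,-0.27],1],
    [[0,0,0],[0.8,0.1,0],1],
    [[0,0,0],[0.8,0,0],1],
    [[0,0,0],[0.6,0,0],1],
    [[0,0,0],[0,0,0],1],
  ],
)

```text
time: 4.77
position: [517.8, 83.8, 113.1]
orientation: [1.37, 1.564, 0.183]
ft_force: [-2.1, -0.6, 0.4]
grip_width: 0.1
```

```bash
python3 - <<'E'
from w import *
to(bx(0,-76,62));turn(.398);inbox()
im=viewer.get_image('wrist');crop(im,200,80,480,290,2.8,"pics/wrist4.png")
E
```

```text
pos [517.8  83.8 113.1] t 4.77 F [-2.1 -0.6  0.4] w 0.1
tool shift /30 [ 1.7  -0.2  -0.24]
[[0.006, 0.927, 0.374], [0.001, 0.374, -0.927], [-1.0, 0.006, 0.001]]
turn/0.1 [-0.14  0.01 -0.06] j [ 0.4   0.2  -0.67  1.89  0.14  1.09  0.06]
inbox [  5.5 -83.1] 113.1
```

View pics/wrist4.png

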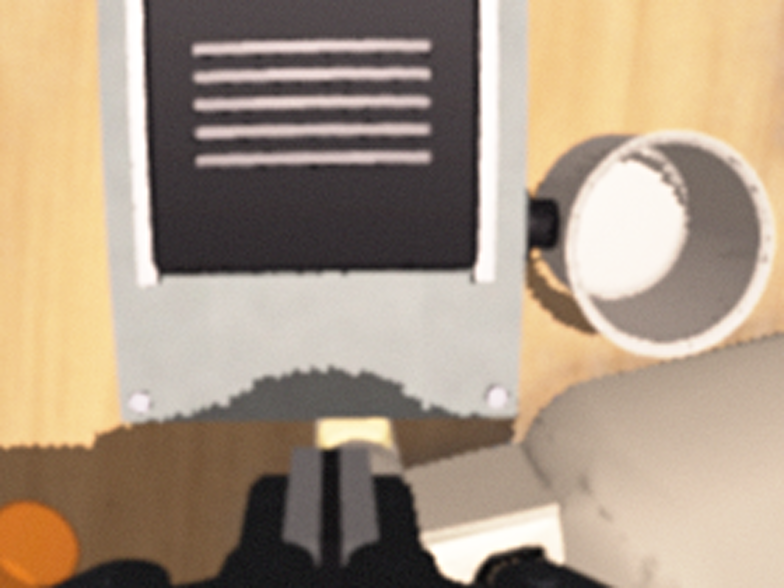

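play_rows(
  commands=[
    [[-0.15,0,0],[0.4,-0.2,-0.26],1],
    [[0,0,0],[0.7,0,0],1],
    [[0,0,0],[0.5,0,0],1],
    [[0,0,0],[0,0,0],1],
    [[0,0,0],[0,0,0],1],
  ],
)

```text
time: 5.23
position: [517.3, 86.5, 75.6]
orientation: [1.141, 1.548, -0.04]
ft_force: [0.1, 0.7, 1.0]
grip_width: -0.0
```

```bash
python3 - <<'E'
from w import *
to(bx(0,-70,62));turn(.398);inbox()
im=viewer.get_image('wrist');crop(im,200,80,480,290,2.8,"pics/wrist5.png")
im=viewer.get_image('scene');crop(im,200,60,400,210,4,"pics/s5.png")
E
```

```text
pos [517.3  86.5  75.6] t 5.23 F [0.1 0.7 1. ] w -0.0
tool shift /30 [ 0.45 -0.22 -0.35]
[[0.023, 0.925, 0.38], [-0.001, 0.381, -0.925], [-1.0, 0.021, 0.009]]
turn/0.1 [-0.08  0.09 -0.2 ] j [ 0.38  0.24 -0.66  1.94  0.18  1.    0.03]
inbox [  6.1 -80.4] 75.6
```

View pics/wrist5.png

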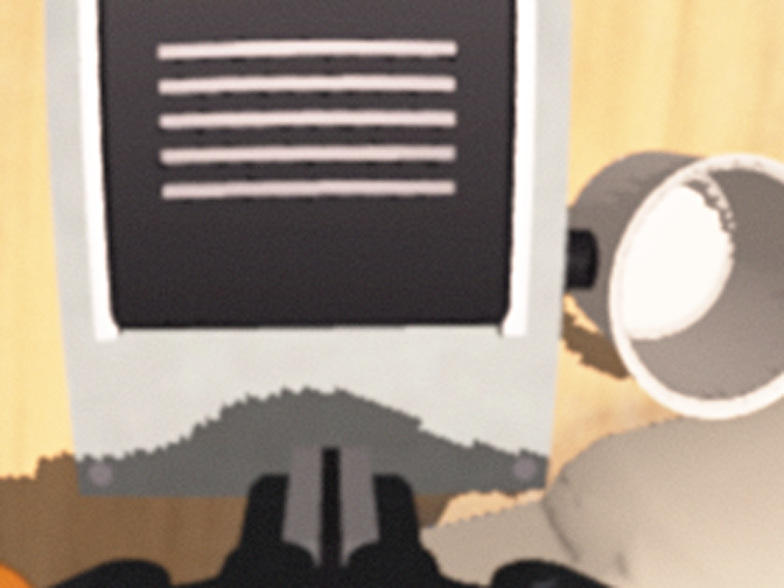

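View pics/s5.png

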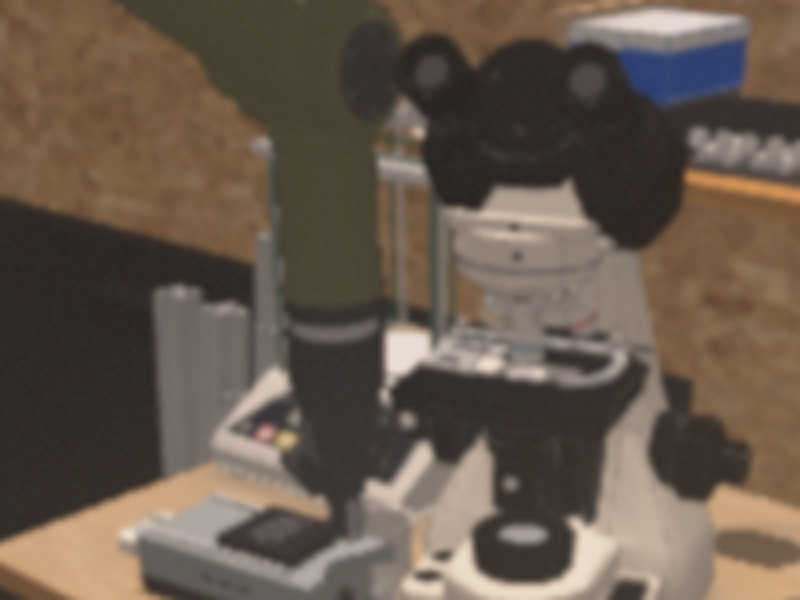

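play_rows(
  commands=[
    [[-0.1,0,-0.2],[0.4,-0.2,0],1],
    [[0,0,0],[0.1,0,0],1],
    [[0,0,0],[0,0,-0.4],1],
    [[0,0,0],[0,0,-0.4],1],
    [[0,0,0],[0,0,0],1],
  ],
)

```text
time: 5.75
position: [504.3, 107.0, 62.5]
orientation: [0.279, 1.557, -0.894]
ft_force: [-0.3, 0.4, 0.0]
grip_width: 0.0
```

```bash
python3 - <<'E'
from w import *
to(bx(0,0,62));turn(.398);inbox()
im=viewer.get_image('wrist');crop(im,200,80,480,290,2.8,"pics/wrist6.png")
E
```

```text
pos [504.3 107.   62.5] t 5.75 F [-0.3  0.4  0. ] w 0.0
tool shift /30 [-0.01 -0.07 -1.88]
[[0.008, 0.922, 0.388], [-0.01, 0.388, -0.922], [-1.0, 0.004, 0.013]]
turn/0.1 [ 0.    0.13 -0.04] j [ 0.34  0.25 -0.67  1.96  0.2   0.99 -0.03]
inbox [  2.  -56.5] 62.5
```

View pics/wrist6.png

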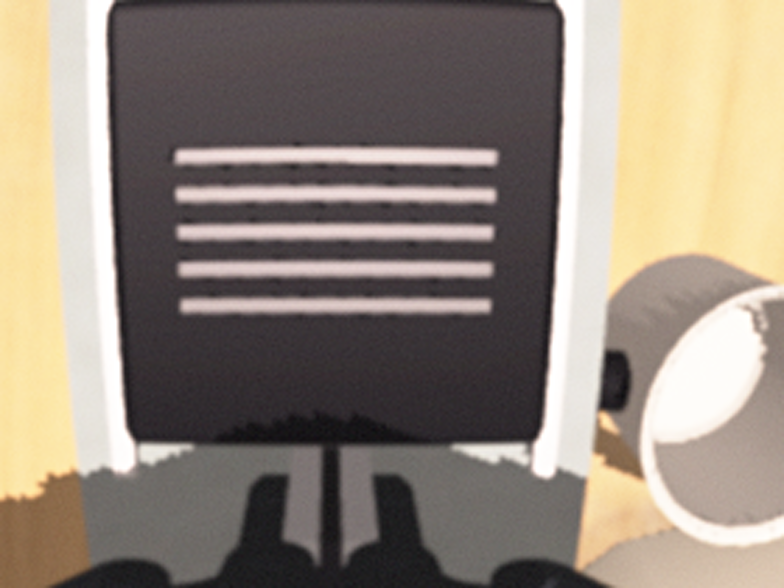

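play_rows(
  commands=[
    [[0,0.1,0],[0,-0.05,-0.35],1],
    [[0,0,0],[0,0,-0.35],1],
    [[0,0,0],[0,0,-0.35],1],
    [[0,0,0],[0,0,-0.3],1],
  ],
)

```text
time: 6.13
position: [488.0, 143.3, 62.7]
orientation: [0.804, 1.563, -0.372]
ft_force: [1.0, -2.2, -0.6]
grip_width: 0.0
```

```bash
python3 - <<'E'
from w import *
to(bx(0,2,62));turn(.398);inbox()
im=viewer.get_image('wrist');crop(im,200,30,480,240,2.8,"pics/wrist7.png")
E
```

```text
pos [488.  143.3  62.7] t 6.13 F [ 1.  -2.2 -0.6] w 0.0
tool shift /30 [ 0.02 -0.04 -0.62]
[[0.007, 0.923, 0.384], [-0.003, 0.385, -0.923], [-1.0, 0.006, 0.005]]
turn/0.1 [-0.03  0.05 -0.06] j [ 0.3   0.24 -0.7   1.97  0.19  0.99 -0.1 ]
inbox [  1.1 -16.7] 62.7
```

View pics/wrist7.png

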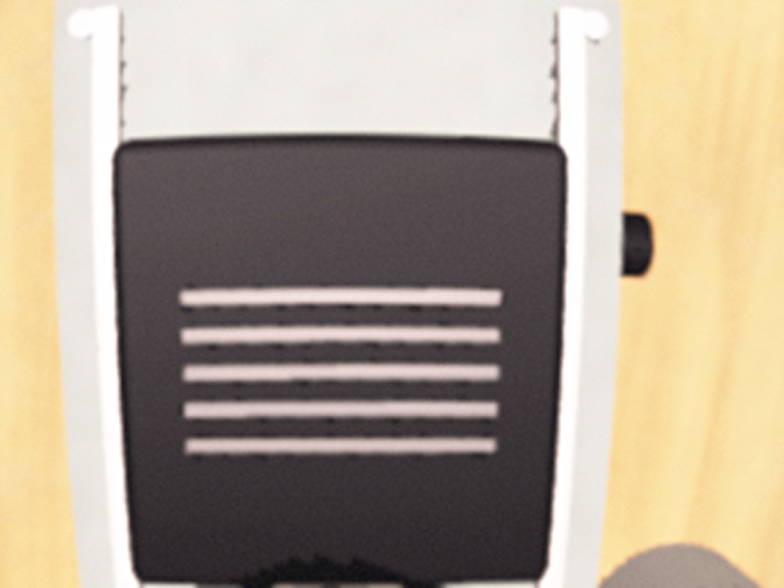

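play_rows(
  commands=[
    [[0,0,0],[0,0,-0.2],1],
    [[0,0,0],[0,0,-0.2],1],
    [[0,0,0],[0,0,-0.1],1],
  ],
)

```text
time: 6.43
position: [480.4, 161.3, 62.8]
orientation: [0.896, 1.563, -0.276]
ft_force: [1.3, -1.7, -1.8]
grip_width: -0.4
```

play_rows(
  commands=[
    [[0,0,0],[0,0,-0.1],1],
  ],
)

```text
time: 6.52
position: [479.2, 164.3, 62.8]
orientation: [0.838, 1.563, -0.333]
ft_force: [3.6, -8.9, 0.9]
grip_width: -0.0
```

```bash
python3 - <<'E'
from w import *
to(bx(0,2,62));turn(.398);inbox()
im=viewer.get_image('wrist');crop(im,200,30,480,240,2.8,"pics/wrist8.png")
E
```

```text
pos [479.2 164.3  62.8] t 6.52 F [ 3.6 -8.9  0.9] w -0.0
tool shift /30 [ 0.03 -0.04  0.13]
[[0.007, 0.921, 0.389], [-0.003, 0.389, -0.921], [-1.0, 0.006, 0.005]]
turn/0.1 [ 0.01  0.05 -0.06] j [ 0.27  0.24 -0.71  1.97  0.19  0.99 -0.14]
inbox [1.1 6. ] 62.8
```

View pics/wrist8.png

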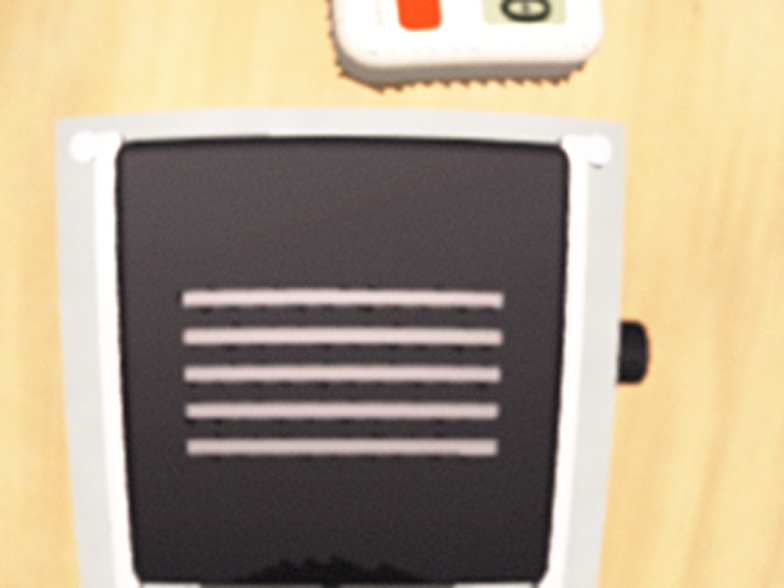

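play_rows(
  commands=[
    [[0,0,0],[0,0,0.4],1],
    [[0,0,0],[-0.3,0,0.5],1],
    [[0,0,0],[-0.8,0,0.5],1],
    [[0,0,0],[-0.6,0,0.5],1],
    [[0,0,0],[0,0,0.5],1],
    [[0,0,0],[0,0,0.5],1],
    [[0,0,0],[0,0,0],1],
  ],
)

```text
time: 7.15
position: [513.1, 80.0, 115.8]
orientation: [1.793, 1.567, 0.623]
ft_force: [0.4, -0.1, 0.9]
grip_width: -0.0
```

```bash
python3 - <<'E'
from w import *
to(bx(0,-30,100));turn(.398);inbox()
m=viewer.camera_model('wrist');im=viewer.get_image('wrist');cv2.imwrite('pics/wrist9.png',im[:,:,::-1]);np.save('m9.npy',m,allow_pickle=True)
crop(im,200,30,480,240,2.8,"pics/wrist9c.png")
E
```

```text
pos [513.1  80.  115.8] t 7.15 F [ 0.4 -0.1  0.9] w -0.0
tool shift /30 [ 0.53  0.01 -1.83]
[[0.003, 0.921, 0.39], [0.002, 0.39, -0.921], [-1.0, 0.003, -0.001]]
turn/0.1 [ 0.03 -0.01 -0.03] j [ 0.41  0.19 -0.67  1.9   0.13  1.1   0.09]
inbox [ -0.3 -84.8] 115.8
```

View pics/wrist9c.png

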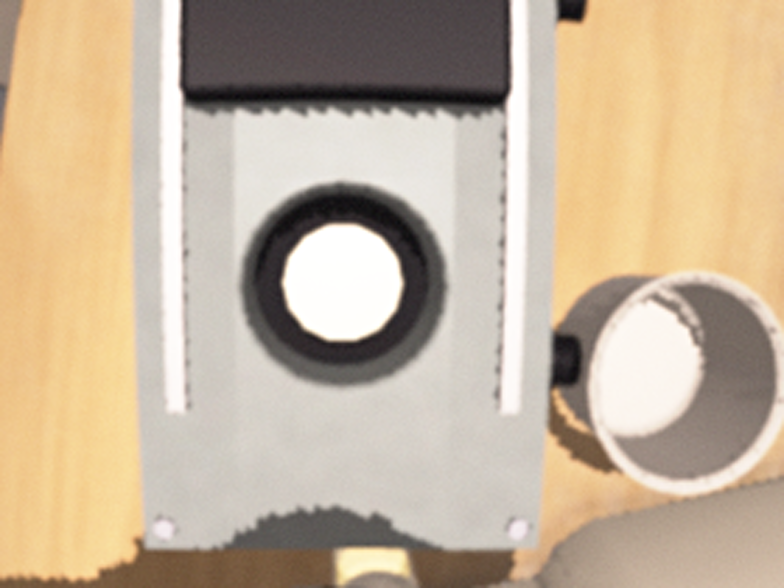

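```bash
python3 - <<'E'
from w import *
m=np.load('m9.npy',allow_pickle=True).item()
g=lambda u,v,z:hit('wrist',u/2.8+200,v/2.8+30,z,m).round(1)
print('key',g(343,282,39));print('mouth',g(343.5,284,55), np.linalg.norm(g(242,284,55)-g(445,284,55)))
print('key dia',np.linalg.norm(g(283,282,39)-g(403,282,39)))
print('exp',bx(0,-30,55)); to(list(g(343,282,39)[:2])+[70])
c=np.array([(146,548),(547,548)]);print([g(*p,55) for p in c],bx(-50,-95,55),bx(50,-95,55))
E
```

```text
key [493.1 135.6  39. ]
mouth [492.9 135.8  55. ] 47.53293594971811
key dia 30.239874338363258
exp [np.float64(492.12726328136904), np.float64(130.6448603585929), 55]
pos [512.2  81.7 115.6] t 7.2 F [-0.3  0.6 -0.7] w -0.2
tool shift /30 [ 1.52  0.11 -1.9 ]
[[0.002, 0.92, 0.391], [0.003, 0.391, -0.92], [-1.0, 0.003, -0.002]]
[array([472.6,  56.1,  55. ]), array([566.8,  95.9,  55. ])] [np.float64(471.22776765532336), np.float64(51.34661899992909), 55] [np.float64(563.4115664600138), np.float64(90.10416327115917), 55]
```

play_rows(
  commands=[
    [[0,0,0],[0.2,0.1,-0.6],1],
    [[0,0,0],[0.3,0,-0.6],1],
    [[0,0,0],[0.3,0,-0.4],1],
    [[0,0,0],[0,0,0],1],
    [[0,0,0],[0,0,0],1],
  ],
)

```text
time: 7.62
position: [493.5, 131.0, 90.1]
orientation: [3.019, 1.564, 1.849]
ft_force: [0.8, -0.1, 0.4]
grip_width: -0.2
```

```bash
python3 - <<'E'
from w import *
to([493,135.5,70]);turn(.398)
m=viewer.camera_model('wrist');im=viewer.get_image('wrist');cv2.imwrite('pics/wrist10.png',im[:,:,::-1])
print(sensors.get_obs()['position'])
crop(im,220,80,430,280,2.8,"pics/wrist10c.png");np.save('m10.npy',m,allow_pickle=True)
# predicted px of well mouth circle
print(((proj('wrist',[493,135.5,55],m)-[220,80])*2.8).round(0),((proj('wrist',sensors.get_obs()['position'],m)-[220,80])*2.8).round(0))
E
```

```text
pos [493.5 131.   90.1] t 7.62 F [ 0.8 -0.1  0.4] w -0.2
tool shift /30 [ 0.67  0.04 -0.14]
[[-0.002, 0.921, 0.39], [0.007, 0.39, -0.921], [-1.0, 0.001, -0.007]]
turn/0.1 [ 0.03 -0.07 -0.01] j [ 0.34  0.21 -0.7   1.94  0.15  1.05 -0.03]
[493.28805043 131.14339873  90.04052276]
[[280. 406.]] [[274. 492.]]
```

View pics/wrist10c.png

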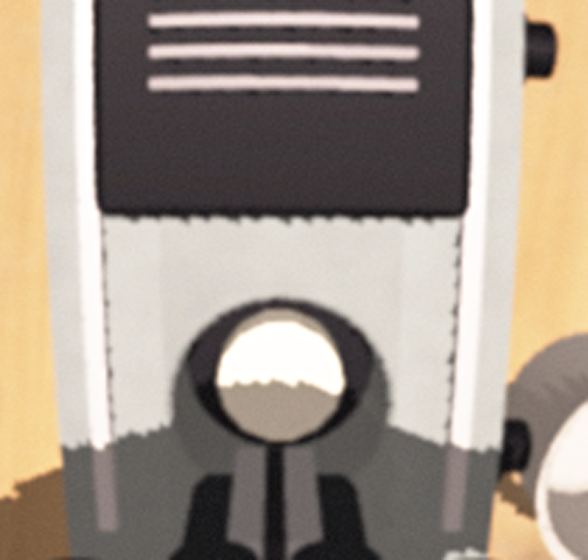

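```bash
python3 - <<'E'
from w import *
m=np.load('m10.npy',allow_pickle=True).item()
g=lambda u,v,z:hit('wrist',u/2.8+220,v/2.8+80,z,m).round(1)
print('key',g(281,380,39),g(281,316,39),g(281,442,39));print('mouth top edge',g(281.5,298,55),'centre=', g(281.5,298,55)+24*np.array([.388,-.922,0]))
print('cover edge',g(283,213,69))
to([493,135,60])
E
```

```text
key [493.  136.3  39. ] [486.9 150.6  39. ] [499.2 121.8  39. ]
mouth top edge [483.8 157.8  55. ] centre= [493.112 135.672  55.   ]
cover edge [476.1 176.1  69. ]
pos [493.3 131.1  90. ] t 7.67 F [ 0.4 -0.2 -0.9] w -0.2
tool shift /30 [ 1.    0.04 -0.11]
[[-0.002, 0.921, 0.39], [0.007, 0.39, -0.921], [-1.0, 0.001, -0.007]]
```

play_rows(
  commands=[
    [[0,0,0],[0.3,0,-0.16],1],
    [[0,0,0],[0.4,0,0],1],
    [[0,0,0],[0,0,0],1],
  ],
)

```text
time: 7.92
position: [492.4, 135.0, 68.4]
orientation: [2.779, 1.564, 1.607]
ft_force: [-0.2, -0.4, 0.1]
grip_width: 0.3
```

```bash
python3 - <<'E'
from w import *
to([493,135.8,50]);turn(.398)
E
```

```text
pos [492.4 135.   68.4] t 7.92 F [-0.2 -0.4  0.1] w 0.3
tool shift /30 [ 0.61  0.03 -0.01]
[[-0.0, 0.922, 0.388], [0.007, 0.388, -0.922], [-1.0, 0.002, -0.006]]
turn/0.1 [ 0.01 -0.06 -0.02] j [ 0.32  0.24 -0.7   1.96  0.17  1.   -0.06]
```

play_rows(
  commands=[
    [[0,0,0],[0.4,0,-0.03],1],
    [[0,0,0],[0.3,0,0],1],
    [[0,0,0],[0,0,0],1],
  ],
)

```text
time: 8.17
position: [492.2, 134.9, 44.6]
orientation: [2.881, 1.564, 1.707]
ft_force: [-0.5, 0.1, 0.6]
grip_width: -0.3
```

```bash
python3 - <<'E'
from w import *
to([493,135.8,39]);turn(.398)
im=viewer.get_image('wrist')
crop(im,220,80,430,280,2.8,"pics/wrist11c.png")
E
```

```text
pos [492.2 134.9  44.6] t 8.17 F [-0.5  0.1  0.6] w -0.3
tool shift /30 [ 0.19  0.04 -0.02]
[[-0.001, 0.922, 0.387], [0.006, 0.387, -0.922], [-1.0, 0.002, -0.006]]
turn/0.1 [-0.01 -0.06 -0.02] j [ 0.31  0.27 -0.69  1.98  0.2   0.96 -0.08]
```

View pics/wrist11c.png

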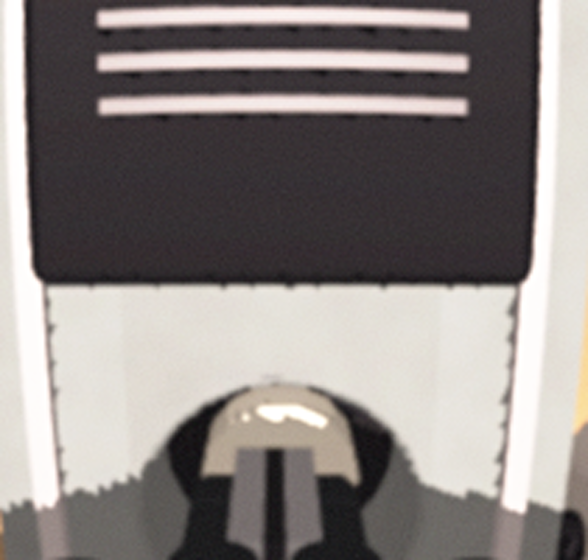

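play_rows(
  commands=[
    [[0,0,0],[0.15,0.02,-0.02],1],
    [[0,0,0],[0.15,0,0],1],
    [[0,0,0],[0,0,0],1],
  ],
)

```text
time: 8.47
position: [493.2, 135.8, 35.8]
orientation: [2.795, 1.564, 1.62]
ft_force: [-2.0, -0.3, 4.0]
grip_width: 0.0
```

play_rows(
  commands=[
    [[0,0,0],[0.12,0,0],1],
    [[0,0,0],[0.08,0,0],1],
    [[0,0,0],[0.05,0,0],1],
  ],
)

```text
time: 8.72
position: [493.7, 136.0, 32.9]
orientation: [-3.131, 1.568, 1.977]
ft_force: [-8.1, -1.4, 13.8]
grip_width: 0.0
```

play_rows(
  commands=[
    [[0,0,0],[0.02,-0.03,0],1],
    [[0,0,0],[0.02,-0.02,0],1],
    [[0,0,0],[0.02,0,0],1],
  ],
)

```text
time: 8.97
position: [493.6, 135.9, 33.8]
orientation: [1.951, 1.568, 0.777]
ft_force: [-2.5, -0.5, 4.0]
grip_width: 0.1
```

play_rows(
  commands=[
    [[0,0,0],[0.07,0,0],1],
    [[0,0,0],[0.05,0,0],1],
    [[0,0,0],[0.05,0,0],1],
    [[0,0,0],[0.05,0,0],1],
  ],
)

```text
time: 9.3
position: [493.7, 136.0, 32.9]
orientation: [-0.217, 1.568, -1.391]
ft_force: [-6.4, -2.4, 16.7]
grip_width: 0.0
```

play_rows(
  commands=[
    [[0,0,0],[0.045,0,0],1],
    [[0,0,0],[0.045,0,0],1],
    [[0,0,0],[0.045,0,0],1],
    [[0,0,0],[0.045,0,0],1],
    [[0,0,0],[0.045,0,0],1],
    [[0,0,0],[0.045,0,0],1],
  ],
)

```text
time: 9.8
position: [493.7, 136.0, 32.9]
orientation: [-0.504, 1.56, -1.679]
ft_force: [-6.1, -2.0, 15.6]
grip_width: 0.1
```

play_rows(
  commands=[
    [[0,0,0],[0.045,0,0],1],
    [[0,0,0],[0.045,0,0],1],
    [[0,0,0],[0.045,0,0],1],
    [[0,0,0],[0.045,0,0],1],
    [[0,0,0],[0.045,0,0],1],
    [[0,0,0],[0.045,0,0],1],
  ],
)

```text
time: 10.3
position: [493.7, 136.0, 32.9]
orientation: [-0.553, 1.553, -1.728]
ft_force: [-5.9, -2.3, 16.0]
grip_width: 0.0
```

```bash
python3 - <<'E'
from w import *
to([493,135.8,33]);turn(.398)
im=viewer.get_image('wrist')
crop(im,220,80,430,280,2.8,"pics/wrist12c.png")
to([493,135.8,33])
E
```

```text
pos [493.7 136.   32.9] t 10.3 F [-5.9 -2.3 16. ] w 0.0
tool shift /30 [-0.   -0.03 -0.  ]
[[-0.003, 0.923, 0.385], [-0.018, 0.385, -0.923], [-1.0, -0.009, 0.015]]
turn/0.1 [-0.02  0.15  0.09] j [ 0.27  0.3  -0.67  1.97  0.25  0.95 -0.13]
pos [493.7 136.   32.9] t 10.35 F [-5.6 -1.8 15.4] w -0.0
tool shift /30 [-0.   -0.03 -0.  ]
[[-0.003, 0.923, 0.385], [-0.018, 0.385, -0.923], [-1.0, -0.009, 0.015]]
```

View pics/wrist12c.png

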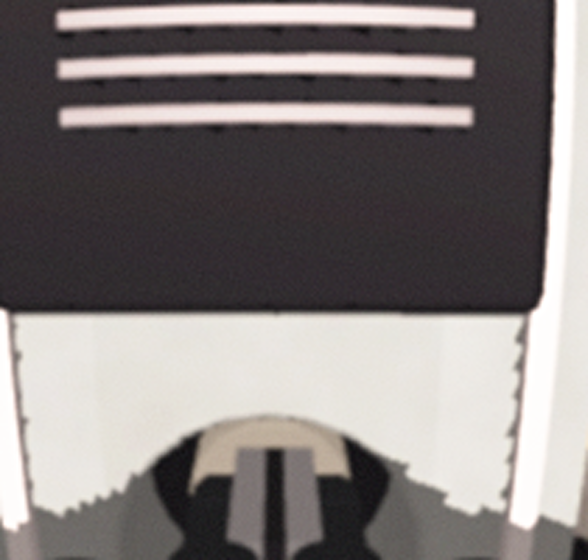

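play_rows(
  commands=[
    [[0,-0.1,-0.1],[-0.05,0,0],1],
  ],
)

```text
time: 10.43
position: [493.7, 135.9, 34.9]
orientation: [-0.65, 1.539, -1.826]
ft_force: [-2.5, -0.9, 3.7]
grip_width: -0.1
```

play_rows(
  commands=[
    [[0,0,0],[-0.05,0,0],1],
  ],
)

```text
time: 10.52
position: [493.9, 136.3, 36.8]
orientation: [-0.636, 1.539, -1.812]
ft_force: [-0.5, 0.0, 3.1]
grip_width: 0.2
```

play_rows(
  commands=[
    [[0,0,0],[-0.05,0,0],1],
  ],
)

```text
time: 10.6
position: [493.9, 136.3, 38.2]
orientation: [-0.638, 1.539, -1.813]
ft_force: [-1.3, -0.7, 2.8]
grip_width: -0.1
```

play_rows(
  commands=[
    [[0,0,0],[-0.05,0,0],1],
  ],
)

```text
time: 10.68
position: [493.9, 136.3, 39.5]
orientation: [-0.638, 1.539, -1.813]
ft_force: [-0.3, 0.2, -0.2]
grip_width: 0.4
```

play_rows(
  commands=[
    [[0,0,0],[-0.5,0,0],1],
    [[0,0,0],[-1,0,0],1],
    [[0,-0.3,0],[-1,0,0],1],
    [[0,0,0],[0,0,0],1],
  ],
)

```text
time: 11.02
position: [493.0, 137.6, 113.7]
orientation: [-0.408, 1.513, -1.584]
ft_force: [0.8, 2.6, 0.6]
grip_width: -0.1
```

```bash
sed -i 's/480.5,158.3,.398/481.4,163.5,.396/' w.py; python3 - <<'E'
from w import *
to(bx(0,113,115));turn(.396)
m=viewer.camera_model('wrist');im=viewer.get_image('wrist');print(m)
cv2.imwrite('pics/wrist13.png',im[:,:,::-1])
E
```

```text
pos [493.  137.6 113.7] t 11.02 F [0.8 2.6 0.6] w -0.1
tool shift /30 [-0.29 -0.03 -4.7 ]
[[-0.001, 0.923, 0.385], [-0.057, 0.384, -0.922], [-0.998, -0.023, 0.053]]
turn/0.1 [-0.01  0.53  0.23] j [ 0.28  0.2  -0.7   1.9   0.2   1.12 -0.1 ]
{'mtx': array([[309.70691629,   0.        , 317.65707883],
       [  0.        , 309.70691629, 201.30019294],
       [  0.        ,   0.        ,   1.        ]]), 'origin': array([466.03349763, 210.12897146, 252.48450683]), 'orientation': array([2.81045328, 0.02320111, 0.39529816])}
```

View pics/wrist13.png

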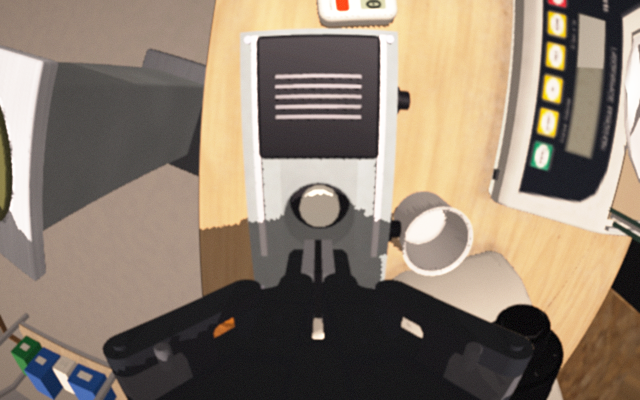

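play_rows(
  commands=[
    [[0,0.5,0.2],[0,0,-0.8],1],
    [[0,0,0],[0,0,-0.9],1],
    [[0,0,0],[0,0,-0.9],1],
    [[0,0,0],[0,0,-0.9],1],
    [[0,0,0],[0,0,-0.9],1],
    [[0,0,0],[0,0,-0.4],1],
    [[0,0,0],[0,0,0],1],
  ],
)

```text
time: 11.65
position: [434.5, 268.6, 102.6]
orientation: [-1.788, 1.561, -2.975]
ft_force: [-0.6, 0.2, -0.7]
grip_width: 0.1
```

```bash
python3 - <<'E'
from w import *
to(bx(0,113,62));turn(.396);inbox()
im=viewer.get_image('wrist')
cv2.imwrite('pics/wrist14.png',im[:,:,::-1])
im=viewer.get_image('scene');crop(im,200,100,360,230,4,"pics/s14.png")
E
```

```text
pos [434.5 268.6 102.6] t 11.65 F [-0.6  0.2 -0.7] w 0.1
tool shift /30 [1.35 0.11 0.07]
[[-0.01, 0.927, 0.374], [-0.002, 0.374, -0.927], [-1.0, -0.01, -0.002]]
turn/0.1 [-0.12 -0.02  0.1 ] j [ 0.12  0.22 -0.79  1.92  0.17  1.09 -0.36]
inbox [ -2.7 115.1] 102.6
```

View pics/wrist14.png

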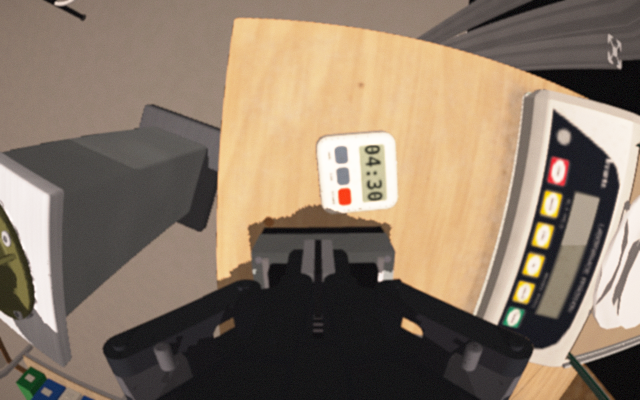

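View pics/s14.png

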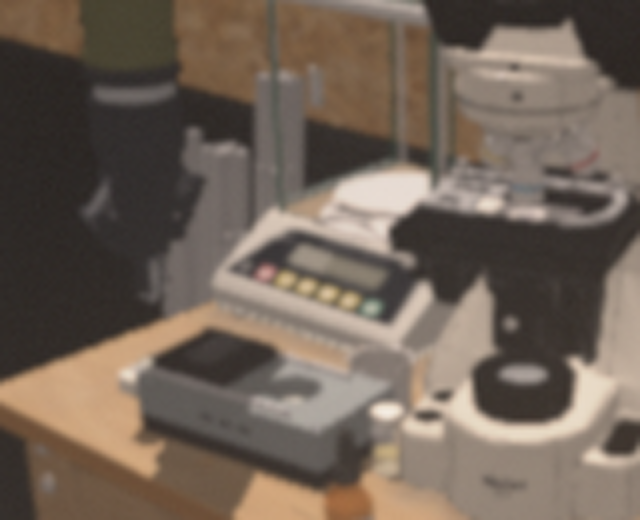

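```bash
python3 - <<'E'
from w import *
m=viewer.camera_model('wrist')
for n,q in dict(cov=bx(0,89,69),tiplow=bx(-2.7,104,62),boxend=bx(0,95,55),tip=bx(-2.7,104,102.6),tipback=bx(-2.7,126,62)).items(): print(n,proj('wrist',q,m).round(0))
im=cv2.imread('pics/wrist14.png')[:,:,::-1];crop(im,230,180,420,300,4,'pics/c14.png')
for r in (221,229,236): print(r,hit('wrist',320,r,69,m),hit('wrist',320,r,55,m))
E
```

```text
cov [[323. 265.]]
tiplow [[319. 240.]]
boxend [[323. 248.]]
tip [[318. 270.]]
tipback [[318. 207.]]
221 [433.84534906 272.87258422  69.        ] [435.664823   268.24031257  55.        ]
229 [435.78642011 268.07163853  69.        ] [437.76002235 263.05815385  55.        ]
236 [437.51719471 263.79223198  69.        ] [439.62822692 258.43894641  55.        ]
```

View pics/c14.png

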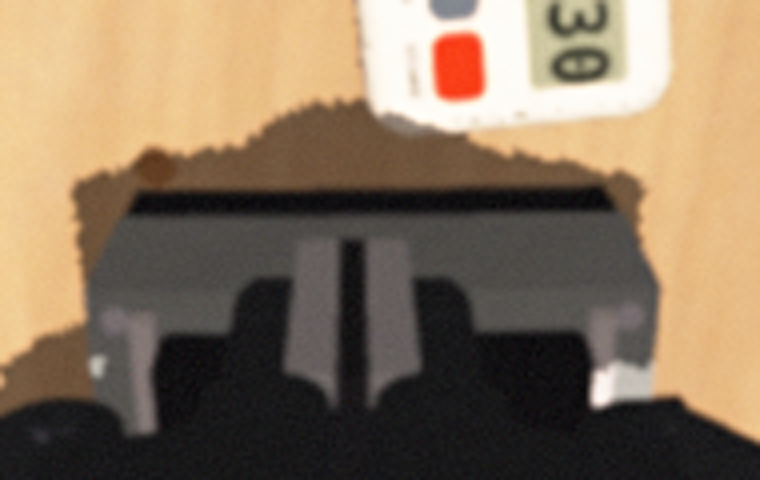

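play_rows(
  commands=[
    [[-0.1,0,0.1],[0.5,0.1,0.07],1],
    [[0,0,0],[0.5,0,0],1],
    [[0,0,0],[0.1,0,0],1],
    [[0,0,0],[0,0,0],1],
  ],
)

```text
time: 12.08
position: [442.6, 258.4, 67.1]
orientation: [-0.197, 1.568, -1.385]
ft_force: [-0.0, -0.2, 0.4]
grip_width: -0.3
```

```bash
python3 - <<'E'
from w import *
to(bx(0,100,62));turn(.396);inbox()
E
```

```text
pos [442.6 258.4  67.1] t 12.08 F [-0.  -0.2  0.4] w -0.3
tool shift /30 [ 0.17 -0.03  0.08]
[[0.0, 0.928, 0.374], [-0.002, 0.374, -0.928], [-1.0, -0.0, 0.002]]
turn/0.1 [-0.13  0.02  0.  ] j [ 0.12  0.26 -0.77  1.95  0.22  1.01 -0.37]
inbox [  0.9 102.5] 67.1
```

play_rows(
  commands=[
    [[-0.1,0,0],[0.17,0,0],1],
    [[0,0,0],[0,0,0],1],
    [[0,0,0],[0,0,0.3],1],
    [[0,0,0],[0,0,0.35],1],
    [[0,0,0],[0,0,0.35],1],
  ],
)

```text
time: 12.5
position: [454.9, 230.1, 62.6]
orientation: [2.619, 1.57, 1.443]
ft_force: [-0.8, 1.7, -2.1]
grip_width: -0.0
```

```bash
python3 - <<'E'
from w import *
to(bx(0,30,62));turn(.396);inbox()
im=viewer.get_image('wrist');crop(im,220,150,420,300,4,'pics/c15.png')
E
```

```text
pos [454.9 230.1  62.6] t 12.5 F [-0.8  1.7 -2.1] w -0.0
tool shift /30 [ 0.02 -0.04  1.39]
[[0.0, 0.923, 0.384], [0.001, 0.384, -0.923], [-1.0, 0.0, -0.001]]
turn/0.1 [-0.01 -0.01 -0.  ] j [ 0.17  0.26 -0.76  1.96  0.21  1.   -0.29]
inbox [ 1.2 71.6] 62.6
```

View pics/c15.png

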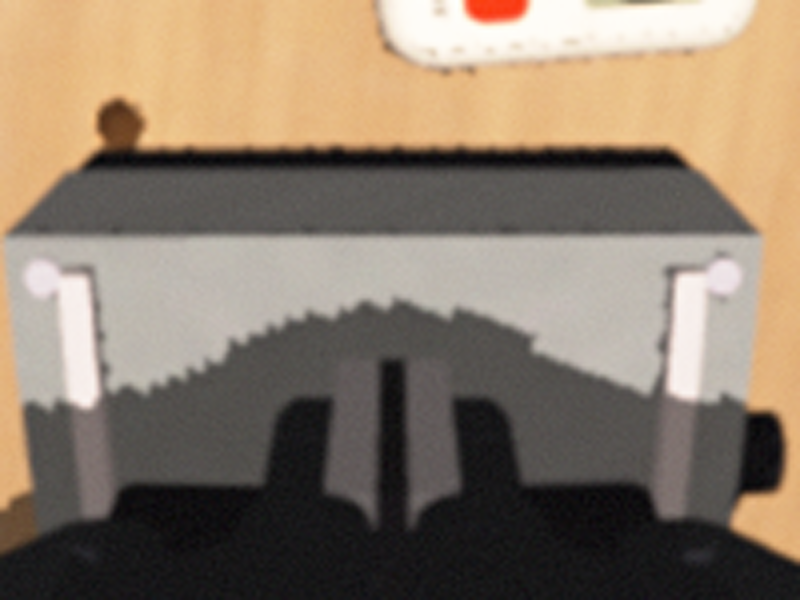

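Cover is sliding shut ahead of the fingers. About 42 mm to go.

play_rows(
  commands=[
    [[0,0,0],[0,0,0.3],1],
    [[0,0,0],[0,0,0.3],1],
    [[0,0,0],[0,0,0.25],1],
    [[0,0,0],[0,0,0.15],1],
  ],
)

```text
time: 12.88
position: [468.9, 196.8, 63.2]
orientation: [1.004, 1.569, -0.176]
ft_force: [-1.2, 1.5, -1.8]
grip_width: 0.2
```

```bash
python3 - <<'E'
from w import *
to(bx(0,30,62));turn(.396);inbox()
E
```

```text
pos [468.9 196.8  63.2] t 12.88 F [-1.2  1.5 -1.8] w 0.2
tool shift /30 [ 0.04 -0.04  0.18]
[[0.001, 0.925, 0.381], [-0.0, 0.381, -0.925], [-1.0, 0.001, 0.001]]
turn/0.1 [-0.05  0.01 -0.01] j [ 0.22  0.25 -0.74  1.97  0.2   1.   -0.22]
inbox [ 1.3 35.5] 63.2
```

play_rows(
  commands=[
    [[0,0,0],[0.02,0,0.1],1],
    [[0,0,0],[0,0,0.06],1],
  ],
)

```text
time: 13.05
position: [471.5, 191.1, 62.9]
orientation: [1.273, 1.569, 0.091]
ft_force: [-2.8, 7.0, -0.1]
grip_width: 0.1
```

play_rows(
  commands=[
    [[0,0,0],[0,0,0.07],1],
  ],
)

```text
time: 13.13
position: [471.5, 191.1, 63.0]
orientation: [2.595, 1.567, 1.413]
ft_force: [-4.1, 8.7, -1.0]
grip_width: 0.3
```

play_rows(
  commands=[
    [[0,0,0],[0,0,0.06],1],
  ],
)

```text
time: 13.22
position: [471.4, 191.1, 63.0]
orientation: [2.82, 1.565, 1.639]
ft_force: [-1.5, 3.9, -0.9]
grip_width: -0.1
```

play_rows(
  commands=[
    [[0,0,0],[0,0,-0.4],1],
    [[0,0,0],[-0.4,0,-0.2],1],
    [[0,0,0],[-1,0,0],1],
    [[0,0,0],[-1,0,0],1],
    [[0,0,0],[-1,0,0.5],1],
    [[0,0,0],[-0.8,0,0.8],1],
    [[0,0,0],[0,0,0.8],1],
    [[0,0,0],[0,0,0.8],1],
    [[0,0,0],[0,0,0],1],
  ],
)

```text
time: 13.97
position: [499.8, 125.0, 202.5]
orientation: [0.952, 1.564, -0.216]
ft_force: [-0.3, -0.3, 0.4]
grip_width: -0.2
```

```bash
python3 - <<'E'
from w import *
to(bx(0,30,62));inbox()
im=viewer.get_image('wrist');cv2.imwrite('pics/w16.png',im[:,:,::-1])
im=viewer.get_image('scene');crop(im,200,100,360,230,4,"pics/s16.png")
E
```

```text
pos [499.8 125.  202.5] t 13.97 F [-0.3 -0.3  0.4] w -0.2
tool shift /30 [ 4.67 -0.08 -2.44]
[[0.007, 0.92, 0.392], [-0.002, 0.392, -0.92], [-1.0, 0.006, 0.004]]
inbox [  2.1 -42.7] 202.5
```

View pics/w16.png

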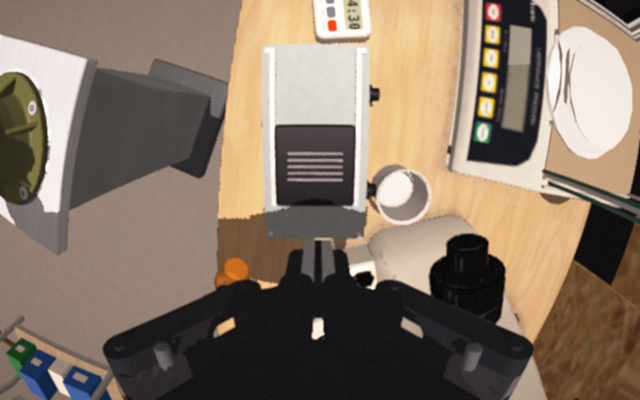

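View pics/s16.png

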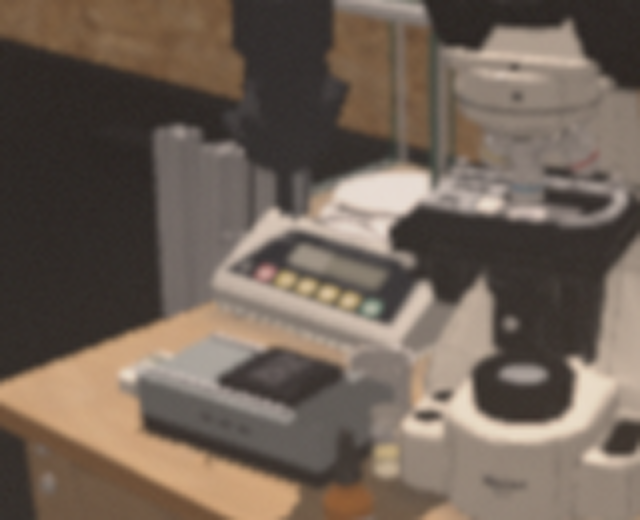

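```bash
python3 - <<'E'
from w import *
print(sensors.get_obs()['ft_force'].round(1)); print(robot.hand_in())
E
```

```text
[-0.4  1.7 -0.3]
the job is handed in; nothing more can be done
None
```

I pushed the cut-out's cover fully open, held the reset key down for just over a second, let it come up, pushed the cover shut and handed the job in at about 14 s. No verdict was reported, so the checks below are my own.

- **Cover open:** the fingers met the open stop at about 9.6 N.
- **Key press:** the key went down about 6 mm, from z = 39 to 32.9 mm. I held it there at about 16 N from about 9.3 to 10.35 s. A first press at 8.7 s slackened briefly around 9.0 s, so I count the hold only from when it was steady again.
- **Key release:** the fingers lost contact at z between 38.2 and 39.5 mm, so the key came up with them. A picture taken just after showed it up.
- **Cover shut:** the fingers met the closed stop at 7–9 N and went no further. The fingertip stood at y = 29 mm in the box's frame, against an expected 30 mm. The last pictures show the cover shut, the box level, the gripper clear, and the timer, cup and vial by the box standing.

- **Box shift:** my estimate of the box's position changed by about 5 mm after the opening push. Part of that may be a small real shift of the box, well under the 30 mm limit.
- **Side force:** while the key was down I also read about 6 N sideways, cause unknown. It went away on release.
- **Not checked:** I did not look at the other box again at the end. The arm passed its side of the bench only at over 220 mm height, and I never worked near it.

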